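# Key and load the roll spindle of a jeweller's rolling mill

### The arm

A 7-joint arm with a two-finger parallel gripper is mounted at the origin on the work surface. World frame = base frame: x ahead of the robot, y to its left, z up, the work surface at z = 0. Lengths are in m, angles in rad, forces in N, time in s.
With the tool pointing down it reaches from about 0.425 to 0.925 m from the base axis. Payload 6.8 kg.
Tool frame: the origin (TCP) lies where the fingers leave the gripper's body, on its centre line; the fingertips stand 73 mm ahead of it and the grasp point (between the pads) lies 54 mm ahead of it; z points along the fingers, y is the line along which they close (so a half turn about z gives the same grasp; the last joint's range is limited). The gripper opens to 85 mm and grips with 20 to 120 N. Pads are 22 mm wide; open, the fingers measure 114 mm over their backs; the gripper's body (76 mm by 85 mm) begins 54 mm behind the grasp point. The pads swing forward as they close: fully open they stand 13 mm farther back than shut.
Start: joints at [-1.436, 0.477, 0.022, 1.555, -0.011, 1.109, -0.083], TCP at [0.162, 0.655, 0.304] pointing down, gripper open.
Joint ranges: [-2.96, 2.96], [-0.34, 2.1], [-1.41, 1.46], [0.24, 2.44], [-1.37, 4.51], [0.17, 1.92], [-2.96, 2.96]. Speed limits (rad/s): [2.39, 2.39, 3.14, 3.14, 3.14, 3.14, 3.14].

### API

Orientations are given as a rotation vector (axis times angle).
In Python, from bench import r, cams, get_obs gives the robot as it stands (r), with the cameras (cams) and the readings as plain functions.
- The arm moves only by the shell command python3 drive.py 'ROWS' [OPENING] [FORCE]. ROWS is rows parted by semicolons, their numbers by spaces, 1 to 5 of them, each of 6 numbers: dx, dy, dz in m, then a rotation vector rx, ry, rz in rad; each row is the pose to reach, as a shift and turn from the pose commanded when the command began, along the tool's axes at that moment; what a row does not reach only later rows make up. A row lasts 1/10 s, in which the tool goes at most 0.05 m and 0.15 rad, less where a joint would pass 70% of its speed; a pose out of reach is approached as far as the arm can. OPENING is the finger opening in m, set as the command begins (- or left out keeps the last). The fingers move at their own pace and stop on an object; FORCE is the grip in N (left out, the last holds). Time passes only in rows, so rows that do not move let the fingers close. It prints the time, the measured TCP pose, the force, the opening and the grip force at its end.
- get_obs(): the state, without advancing time (a new reading comes with each control period).
- cams.grab_frame(name): name is "scene" or "top" or "wrist"; returns (picture, depth): 384x512x3 uint8, blue, green, red; 384x512 float32, m along the optical axis (not along the pixel's ray), 0 where there is no reading.
- cams.camera_info(name): a dict with "camera_matrix" (3x3 intrinsics, pixels), "R" (3x3) and "t" (3): a world point X has camera coordinates R X + t. Camera axes: x right, y down, z forward; pixel columns grow to the right and rows downward; lengths in m; the calibration is good to about 2 mm. The wrist camera is an equidistant fisheye: a pixel r from the principal point sees the ray r / f radians off the axis. A picture is of the moment at which its call begins: read the wrist's pose just before it. camera_info takes no time and is no camera call; for the wrist camera it gives the pose at the moment of the call.
- r.hand_in(): hands the job in; it is judged then, once.
The state is a dict: "clock": time; "joints": joint angles; "qvel": joint speeds; "tau": joint torques, N m; "tcp_pos": TCP position; "orientation": TCP orientation; "contact_force": force on the tool from outside, world axes, zero at the start; "moment": the same for the moment, N m; "grip_width": finger opening in m; "gripper_force": force on a finger pad.
Only numpy, scipy, OpenCV 4.12 (cv2) and the standard library are available. Lean on these libraries where they do the work, as an engineer would, in place of code of your own. Each camera call takes 0.05 s, during which the arm holds its last target. There are 200 camera calls.

### The job

Fit out the mill's roll spindle: push the ejector slide of the key holder all the way so that it shoves the steel key out, let the slide spring back, and lay the key flat down in the slot on top of the shaft. Then slide every steel roll ring that stands in the wooden rack onto the shaft with its keyway over the key, the first one right up against the shoulder and each next one right up against the one before, and leave them there. Leave the bottle, the cup and the hammer alone.

Things in the scene. Friction and masses are not known exactly. Their poses are not given: they have to be found in the camera images.
- holder: Key holder fixed to the bench, base 210 x 46 x 8 mm. Origin: centre of its underside; x along the trough, the way the ejector pushes. Trough: open-topped, 13.5 mm wide between walls 10 mm thick, tops at height 20 mm, x = -99 to 17 mm; the key in it is flush with the walls, its centre at x = -29 mm. x = 17 to 90 mm is bare floor (height 8 mm), then a stop lip 5 mm high.
- ejector (a joint): Travel of the ejector slide in m along the holder's +x: 0 at rest, 0.070 at its end stop (beyond 0.062 counts as all the way). A spring, 2 N at the start to 7 N at the end, brings it back. It leaves the key's centre at about x = 40 mm of the holder, its middle clear of the walls, to be gripped there and lifted straight up.
- ejector_tab (a point): Top edge, middle, of the rear (-x) face of the slide's black upright tab, the face to push; moves with the slide. The tab is 34 mm wide, 10 mm thick, at heights 21 to 49 mm. Push it along the holder's +x with shut fingers, fingertips at height about 28 mm.
- key: Loose steel key, 12 x 12 mm square in section, 92 mm long along its x, ends rounded, 0.1 kg. Origin: its centre. It may lie on any of its four sides.
- spindle: Fixed spindle stand: green bearing block with a level cantilever steel shaft. Origin: on the bench under the shoulder's outer face; x runs along the shaft from shoulder to free end, z up. Shoulder: disc 46 mm in diameter, x = -14 to 0. Block: x = -70 to -14 mm, 64 mm wide, 112 mm high. Base plate: 100 mm wide, 12 mm thick, x = -90 to 20 mm; beyond it the space under the shaft is free.
- shaft_root (a point): Point on the shaft's axis (80 mm above the bench) at the shoulder's outer face; axes as the spindle's. The shaft is 30 mm in diameter and ends 152 mm from here, the last 10 mm tapering to 20 mm. A ring that is home is centred 12 mm from here along x if the first, and 24 mm farther for each next one.
- key_slot (a point): Centre of the floor of the slot in the top of the shaft, axes as the spindle's. The slot is 94 mm long along x (4 to 98 mm from the shoulder), 14 mm wide, closed at both ends, its floor 9 mm above the shaft's axis, its side walls 4.3 mm high. The seated key's centre is 6 mm above this point.
- rack: Fixed wooden ring rack, 210 x 60 mm. Origin: centre of its underside; x along its length. Four places at x = -69, -23, 23 and 69 mm, some empty; a ring stands there upright between fins (44 mm high, 28 mm wide, 1.5 mm clear), its axis along the rack's x, its centre 46 mm above the bench, its flanks (y) free for the fingers. A knocked ring may lean a few degrees against a fin.
- ring1: Steel roll ring (may be absent): 64 mm outer diameter, 24 mm thick, 33 mm bore with a keyway 15.5 mm wide, its roof 23.5 mm from the axis; 0.44 kg. Origin: its centre; x is its axis, +z points to the keyway, up in the rack. Grip it from above across its diameter (along y), finger pads at its centre's height. All alike but for the rim grooves; any order will do.
- ring2: Steel roll ring (may be absent): 64 mm outer diameter, 24 mm thick, 33 mm bore with a keyway 15.5 mm wide, its roof 23.5 mm from the axis; 0.44 kg. Origin: its centre; x is its axis, +z points to the keyway, up in the rack. Grip it from above across its diameter (along y), finger pads at its centre's height. All alike but for the rim grooves; any order will do.
- ring3: Steel roll ring (may be absent): 64 mm outer diameter, 24 mm thick, 33 mm bore with a keyway 15.5 mm wide, its roof 23.5 mm from the axis; 0.44 kg. Origin: its centre; x is its axis, +z points to the keyway, up in the rack. Grip it from above across its diameter (along y), finger pads at its centre's height. All alike but for the rim grooves; any order will do.
- ring4: Steel roll ring (may be absent): 64 mm outer diameter, 24 mm thick, 33 mm bore with a keyway 15.5 mm wide, its roof 23.5 mm from the axis; 0.44 kg. Origin: its centre; x is its axis, +z points to the keyway, up in the rack. Grip it from above across its diameter (along y), finger pads at its centre's height. All alike but for the rim grooves; any order will do.
- bottle: White plastic bottle, 60 mm in diameter, 160 mm high, origin at its underside; to be left alone.
- cup: Clay cup, 76 mm in diameter, 85 mm high, origin at its underside; to be left alone.
- hammer: Hammer lying on the bench, about 0.3 m long; to be left alone.

How it is judged:
By the outcome, as a careful person would: the job done as asked, in the order asked, and still so for the second after the job is handed in, with the robot touching nothing.
Of ring1, ring2, ring3, ring4 only 3 to 4 are there at a start; the rules pass over those that are not, and their reading is None.
At some moment in a run one of key, ring1, ring2, ring3, ring4 may be knocked a few centimetres aside while the robot is not near it.
It also fails if it takes over 208 s, if anything falls off the work surface, if the arm or the gripper's body presses on something with over 40 N, if the wrist force passes 120 N, or if a joint passes its speed limit or range.

## Working session

There is one attempt and no reset: what is moved stays moved. The work goes in short steps, Python scripts to look and compute and a shell command to move; the robot and the scene stay as the last step left them, time stands still between calls to the robot, and variables do not carry over. Pictures are saved under pics/ and viewed, at most 14 in all, crops included, and the job is handed in when it is done.

```bash
ls; mkdir -p pics; python3 - <<'E'
from bench import r, cams, get_obs
import cv2, numpy as np
o=get_obs(); print({k:np.round(v,3) for k,v in o.items()})
for n in("scene","top"):
    p,d=cams.grab_frame(n); cv2.imwrite(f"pics/{n}0.png",p); np.save(f"pics/{n}0.npy",d)
    c=cams.camera_info(n); print(n,{k:np.round(v,4).tolist() for k,v in c.items()})
E
```

```text
bench.py
drive.py
pics
{'clock': np.float64(0.0), 'joints': array([-1.436,  0.478,  0.022,  1.556, -0.012,  1.109, -0.083]), 'qvel': array([-0.001, -0.001,  0.   , -0.001, -0.001,  0.   , -0.001]), 'tau': array([-0.0000e+00, -5.9645e+01,  1.6080e+00, -2.8118e+01,  1.3000e-02,
        1.0000e-02, -0.0000e+00]), 'tcp_pos': array([0.162, 0.655, 0.303]), 'orientation': array([-3.800e-01, -3.118e+00,  3.000e-03]), 'contact_force': array([ 0.356,  0.135, -0.22 ]), 'moment': array([-0.017, -0.017,  0.008]), 'gripper_force': np.float64(0.0), 'grip_width': np.float64(0.085)}
scene {'camera_matrix': [[445.4905, 0.0, 254.8993], [0.0, 445.4905, 189.0718], [0.0, 0.0, 1.0]], 'R': [[0.7312, 0.6822, 0.0005], [0.5581, -0.5978, -0.5754], [-0.3922, 0.421, -0.8179]], 't': [-0.392, -0.2347, 1.6259]}
top {'camera_matrix': [[354.9112, 0.0, 247.3982], [0.0, 354.9112, 190.2553], [0.0, 0.0, 1.0]], 'R': [[0.0172, -0.9999, -0.0023], [-0.9896, -0.0167, -0.1429], [0.1428, 0.0047, -0.9897]], 't': [0.0355, 0.5148, 0.9193]}
```

View pics/scene0.png

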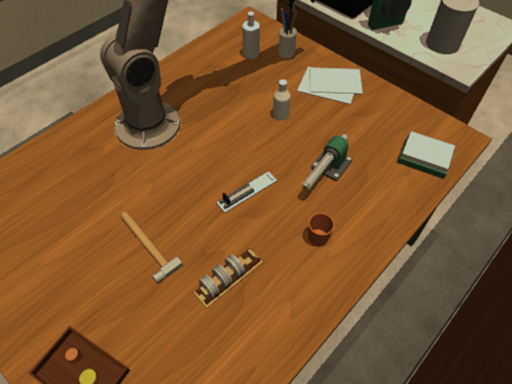

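View pics/top0.png

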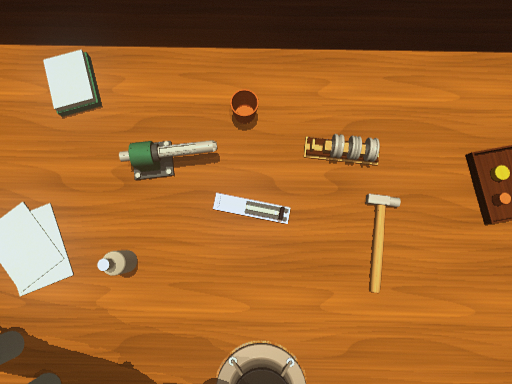

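The scene view shows the holder (247,190), the spindle (328,165) and the rack with 3 rings (228,277). In the top view the holder is at (252,208), with its black tab at the right end (285,213). The shaft runs from (160,153) to (215,147). The rings are at columns 338, 355 and 372, and the rack's left place is empty.

```bash
cat > h.py <<'E'
from bench import r, cams, get_obs
import cv2, numpy as np
from scipy.spatial.transform import Rotation as Ro
def ray(c,uv,fish):
    K=c["camera_matrix"]; uv=np.atleast_2d(uv).astype(float)
    a=(uv-[K[0,2],K[1,2]])/[K[0,0],K[1,1]]
    if fish:
        th=np.linalg.norm(a,axis=1,keepdims=True); d=np.hstack([a/np.maximum(th,1e-9)*np.sin(th),np.cos(th)])
    else: d=np.hstack([a,np.ones((len(a),1))])
    return -c["R"].T@c["t"], d@c["R"]      # origin, world dirs
def onplane(c,uv,z,fish=False):
    o,d=ray(c,uv,fish); return o+d*((z-o[2])/d[:,2])[:,None]
def proj(c,X,fish=False):
    K=c["camera_matrix"]; p=np.atleast_2d(X)@c["R"].T+c["t"]
    if fish:
        rr=np.linalg.norm(p[:,:2],axis=1); th=np.arctan2(rr,p[:,2]); a=p[:,:2]/np.maximum(rr,1e-9)[:,None]*th[:,None]
    else: a=p[:,:2]/p[:,2:]
    return a*[K[0,0],K[1,1]]+[K[0,2],K[1,2]]
def tri(rays):   # list of (o,d) -> nearest point, residual
    A=np.zeros((3,3));b=np.zeros(3);Ps=[]
    for o,d in rays:
        d=d/np.linalg.norm(d);P=np.eye(3)-np.outer(d,d);A+=P;b+=P@o;Ps.append((P,o))
    X=np.linalg.solve(A,b); return X,max(np.linalg.norm(P@(X-o)) for P,o in Ps)
def down(yaw):   # tool pointing down with tool y axis at world angle yaw
    y=np.array([np.cos(yaw),np.sin(yaw),0]); z=np.array([0,0,-1.]); return Ro.from_matrix(np.array([np.cross(y,z),y,z]).T)
def go(pos=None,R=None):  # delta in the tool's axes
    o=get_obs(); R0=Ro.from_rotvec(o["orientation"]); p=o["tcp_pos"]
    R=R or R0; pos=p if pos is None else np.array(pos)
    print("delta",np.round(R0.inv().apply(pos-p),4),np.round((R0.inv()*R).as_rotvec(),4))
def wrist(n):
    c=cams.camera_info("wrist"); p,d=cams.grab_frame("wrist"); cv2.imwrite(f"pics/{n}.png",p); np.savez(f"pics/{n}.npz",d=d,p=p,**c); return c,p,d
E
python3 - <<'E'
from h import *
c=cams.camera_info("top")
for n,uv,z in [("holder",(252,208),.015),("tab",(285,213),.04),("shaft root",(160,153),.08),("shaft end",(215,147),.08),("rackL",(305,148),.02),("rackR",(380,155),.02),("ring",(338,147),.07),("ring",(355,148),.07),("ring",(372,149),.07),("bottle",(103,265),.15),("cup",(245,103),.08),("hammer",(382,200),.02)]:
    print(n,np.round(onplane(c,uv,z)[0],3))
print(Ro.from_rotvec(get_obs()["orientation"]).as_matrix().round(3))
ci=cams.camera_info("wrist"); print({k:np.round(v,3).tolist() for k,v in ci.items()}, (-ci["R"].T@ci["t"]).round(3))
go([.5,0,.36],down(np.pi/2))
E
```

```text
holder [0.468 0.031 0.015]
tab [ 0.454 -0.057  0.04 ]
shaft root [0.602 0.274 0.08 ]
shaft end [0.621 0.131 0.08 ]
rackL [ 0.638 -0.114  0.02 ]
rackR [ 0.622 -0.323  0.02 ]
ring [ 0.629 -0.194  0.07 ]
ring [ 0.627 -0.238  0.07 ]
ring [ 0.625 -0.283  0.07 ]
bottle [0.318 0.373 0.15 ]
cup [0.743 0.054 0.08 ]
hammer [ 0.496 -0.324  0.02 ]
[[-0.971  0.24  -0.   ]
 [ 0.24   0.971 -0.002]
 [-0.    -0.002 -1.   ]]
{'camera_matrix': [[297.319, 0.0, 253.296], [0.0, 297.319, 188.867], [0.0, 0.0, 1.0]], 'R': [[0.24, 0.971, -0.001], [0.934, -0.231, 0.274], [0.266, -0.067, -0.962]], 't': [-0.676, -0.035, 0.379]} [0.095 0.673 0.373]
delta [-0.4853 -0.5545 -0.056 ] [-0.0016 -0.     -0.2428]
```

```bash
python3 -c "
from h import *
go([.5,-.04,.30])"
python3 drive.py '-0.041 -0.05 0;-0.082 -0.10 0;-0.123 -0.15 0;-0.164 -0.20 0;-0.205 -0.25 0' 2>&1 | tail -3
```

```text
delta [-0.4949 -0.5932  0.0041] [0. 0. 0.]
    connect(sys.argv[1:4])
    ~~~~~~~^^^^^^^^^^^^^^^
ValueError: each row has 6 numbers
```

```bash

python3 drive.py '-0.032 -0.038 0 0 0 0.08;-0.064 -0.076 0 0 0 0.16;-0.096 -0.114 0 0 0 0.24;-0.128 -0.152 0 0 0 0.32;-0.16 -0.19 0 0 0 0.4'
python3 -c "
from h import *
go([.5,-.04,.30],down(0))"
```

```text
clock: 0.6
tcp_pos: [0.2724, 0.4302, 0.3036]
orientation: [-0.997, -2.979, 0.001]
contact_force: [1.3, 0.2, 0.7]
grip_width: 0.0855
gripper_force: 0.0
delta [-0.4648 -0.2384  0.0037] [-4.000e-04  3.000e-04  9.248e-01]
```

```bash

python3 drive.py '-0.044 -0.022 0 0 0 0.09;-0.088 -0.044 0 0 0 0.18;-0.132 -0.066 0 0 0 0.27;-0.176 -0.088 0 0 0 0.36;-0.22 -0.11 0 0 0 0.45' >/dev/null
python3 -c "
from h import *
go([.5,-.04,.30],down(0))"
```

```text
delta [-0.2765 -0.0098  0.0038] [-0.000e+00 -3.000e-04  4.745e-01]
```

```bash

python3 drive.py '-0.05 -0.002 0 0 0 0.1;-0.1 -0.004 0 0 0 0.2;-0.15 -0.006 0 0 0 0.3;-0.2 -0.008 0 0 0 0.4;-0.24 -0.01 0 0 0 0.4745' >/dev/null
python3 drive.py '-0.037 0 0 0 0 0;-0.037 0 0 0 0 0;-0.037 0 0 0 0 0;-0.037 0 0 0 0 0' 
python3 -c "
from h import *
print(get_obs()['joints'])
wrist('w1')"
```

```text
clock: 2.0
tcp_pos: [0.4835, -0.0412, 0.3037]
orientation: [-2.215, -2.227, 0.0]
contact_force: [-0.8, 0.7, 0.2]
grip_width: 0.0853
gripper_force: 0.0
[-0.62135683  0.1785281   0.65970015  2.03015465 -0.13246948  0.97449826
  0.11041068]
```

View pics/w1.png

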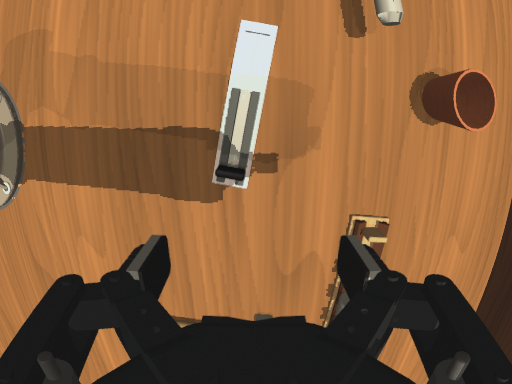

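The wrist view shows the holder with base corners at (243,21), (277,26), (247,188), (213,183). The black tab is at (230,173) and the key lies in the trough at (240,125). The top of the picture is world +y.

```bash

python3 drive.py '0.035 0.03 0 0 0 0;0.07 0.06 0 0 0 0;0.1 0.08 0 0 0 0;0.1 0.08 0 0 0 0;0.1 0.08 0 0 0 0' |head -2
python3 -c "
from h import *
wrist('w2')"
python3 drive.py '0.04 0.03 0 0 0 0;0.08 0.05 0 0 0 0;0.1 0.05 0 0 0 0;0.1 0.05 0 0 0 0' |head -2
python3 -c "
from h import *
wrist('w3')
a=np.load('pics/w2.npz')['p'];b=np.load('pics/w3.npz')['p']
cv2.imwrite('pics/w23.png',cv2.resize(np.hstack([a[:,:],b[:,:]])[:300],(800,234)) if 0 else np.vstack([a[:290],b[:290]]))"
```

```text
clock: 2.55
tcp_pos: [0.5631, 0.0599, 0.3033]
clock: 3.0
tcp_pos: [0.6124, 0.1616, 0.3034]
```

View pics/w23.png

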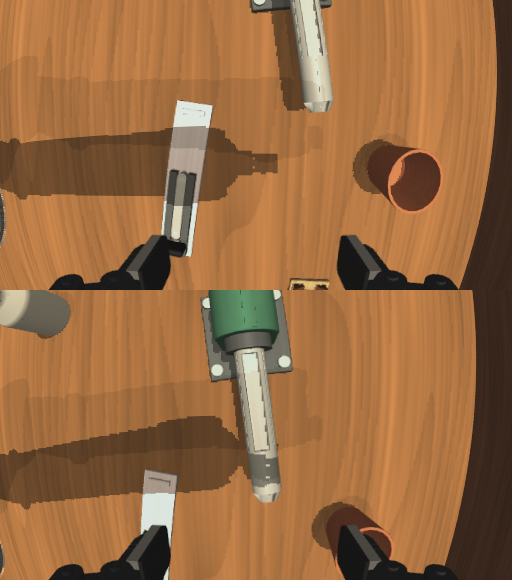

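The upper frame (w2) shows the holder at (185,180) and the shaft's free end at (318,105). The lower frame (w3) shows the shaft from the shoulder (250,50) to its end (266,205), with the cream slot floor from about (250,62) to (258,160).

```bash
cat >> h.py <<'E'
def rect(c,p,box,z,lo,hi,fish=True):  # low-saturation blob in box -> world minAreaRect on plane z
    x0,y0,x1,y1=box; hsv=cv2.cvtColor(p,cv2.COLOR_BGR2HSV)[y0:y1,x0:x1]
    m=cv2.inRange(hsv,lo,hi); cs,_=cv2.findContours(m,0,cv2.CHAIN_APPROX_NONE); k=max(cs,key=cv2.contourArea)
    w=onplane(c,k.reshape(-1,2)+[x0,y0],z,fish)[:,:2]
    return cv2.minAreaRect((w*1000).astype(np.float32)),w,k.reshape(-1,2)+[x0,y0]
E
python3 - <<'E'
from h import *
d=np.load('pics/w1.npz'); 
R,w,k=rect(d,d['p'],(195,5,300,205),.008,(0,0,0),(179,90,255)); print("holder",np.round(R[0],1),R[1],R[2],cv2.boxPoints(R).round(1).tolist())
a=cv2.resize(d['p'][10:200,200:290],None,fx=3.1,fy=3.1,interpolation=cv2.INTER_CUBIC)
e=np.load('pics/w3.npz')['p']; b=cv2.resize(e[30:220,215:305],None,fx=3.1,fy=3.1,interpolation=cv2.INTER_CUBIC)
cv2.imwrite('pics/c1.png',np.hstack([a,b]))
dd=d['d']; print("depth",dd[125,240],dd[60,255],dd[125,300])
for uv in [(240,125),(255,60),(300,125),(230,170)]:
    o,q=ray(d,uv,True); q=q[0]; X=o+q/(d['R'][2]@q)*dd[uv[1],uv[0]]; print(uv,X.round(4))
E
```

```text
holder [470.7  33.1] (210.3239288330078, 46.61424255371094) 79.58798217773438 [[428.79998779296875, -66.0999984741211], [474.70001220703125, -74.5], [512.7000122070312, 132.3000030517578], [466.79998779296875, 140.6999969482422]]
depth 0.3450925 0.33561367 0.36545655
(240, 125) [0.4673 0.0077 0.0215]
(255, 60) [0.4846 0.0873 0.0086]
(300, 125) [5.417e-01 7.300e-03 4.000e-04]
(230, 170) [ 0.457  -0.0412  0.0476]
```

View pics/c1.png

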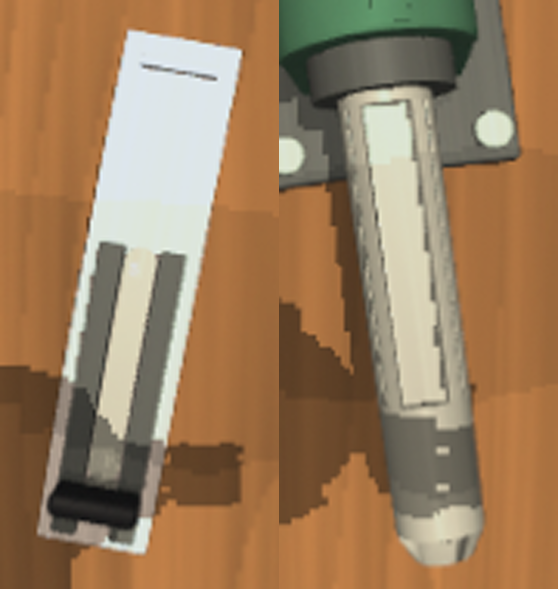

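The left crop shows the holder's base outline, with the rear-face top edge of the tab near row 480–520. The right crop shows the slot's rim at roughly (243,64), (257,62), (254,160) and (269,159) in w3, with a dark band on the shaft's outer end.

```bash
cat >> h.py <<'E'
def cloud(d,box,fish=True):
    x0,y0,x1,y1=box; v,u=np.mgrid[y0:y1,x0:x1]; uv=np.c_[u.ravel(),v.ravel()]
    o,q=ray(d,uv,fish); z=d['d'][uv[:,1],uv[:,0]]; X=o+q*(z/(q@d['R'][2]))[:,None]; k=z>0
    return X[k],uv[k]
E
cat > spin.py <<'E'
from h import *
from scipy.optimize import least_squares
def fit(n,box):
    d=np.load(f'pics/{n}.npz'); X,uv=cloud(d,box)
    S=X[(X[:,2]>.082)&(X[:,2]<.1)]; 
    # cylinder r=15mm fit, robust, level axis: point (x at y=.2), slope angle, height
    def res(p,P):
        a=np.array([np.cos(p[1]),np.sin(p[1])]); t=(P[:,:2]-[p[0],.2])@[-a[1],a[0]]
        return np.hypot(t,P[:,2]-p[2])-.015
    p=np.array([.612,-1.46,.08])
    for i in range(6):
        e=np.abs(res(p,S)); a=np.array([np.cos(p[1]),np.sin(p[1])]); s=(S[:,:2]-[p[0],.2])@a
        t=(S[:,:2]-[p[0],.2])@[-a[1],a[0]]
        k=(e<(.004 if i<2 else .0015))&(np.abs(t)>.0075)&(np.abs(s)<.06)
        p=least_squares(lambda q:res(q,S[k]),p,loss='soft_l1',f_scale=.0005).x
    print(n,"axis x@y=.2",p.round(4),"yaw deg",np.degrees(p[1]).round(2),k.sum(),"rms",np.sqrt(np.mean(res(p,S[k])**2)))
    return d,X,uv,p
if __name__=="__main__":
    d,X,uv,p=fit('w3',(215,30,305,220))
    a=np.array([np.cos(p[1]),np.sin(p[1])]); s=(X[:,:2]-[p[0],.2])@a; t=(X[:,:2]-[p[0],.2])@[-a[1],a[0]]
    H=(X[:,2]>.05)
    fl=H&(np.abs(t)<.004)&(np.abs(X[:,2]-.0895)<.0025); print("slot floor s",np.percentile(s[fl],[0,1,99,100]).round(4),"z",np.median(X[fl,2]))
    print("shaft end s",s[H].max())
    for zc in np.arange(.085,.115,.001):
        m=H&(np.abs(t)<.02)&(np.abs(X[:,2]-zc)<.0005)
        if m.sum(): print(zc.round(4),"s range",s[m].min().round(4),s[m].max().round(4),m.sum())
    q=onplane(d,[(242.7,63.9),(257.3,62.3),(254,160.6),(269.2,159)],.0933,True)[:,:2]-[p[0],.2]
    print("rim s,t",np.c_[q@a,q@[-a[1],a[0]]].round(4).tolist())
    e=np.load('pics/w1.npz'); Y,_=cloud(e,(195,140,270,200)); u=np.array([np.cos(np.radians(79.59)),np.sin(np.radians(79.59))])
    T=Y[(Y[:,2]>.044)&(Y[:,2]<.055)]; hs=(T[:,:2]-[.4707,.0331])@u; ht=(T[:,:2]-[.4707,.0331])@[-u[1],u[0]]
    print("tab",np.percentile(hs,[0,2,98,100]).round(4),ht.min(),ht.max(),np.median(T[:,2]))
    go([.4481,-.0898,.20],down(np.radians(-10.4)))
E
python3 spin.py
```

```text
w3 axis x@y=.2 [ 0.6175 -1.4267  0.0802] yaw deg -81.74 1721 rms 0.0004557800082152972
slot floor s [-0.0757 -0.0746  0.071   0.0728] z 0.08934754448854626
shaft end s 0.07276219131859774
0.085 s range -0.0791 0.0714 75
0.086 s range -0.0787 0.0724 134
0.087 s range -0.0791 0.0721 161
0.088 s range -0.0795 0.0717 377
0.089 s range -0.0803 0.0728 883
0.09 s range -0.0922 0.0718 810
0.091 s range -0.0929 0.0719 405
0.092 s range -0.0898 0.0706 419
0.093 s range -0.0919 0.0684 435
0.094 s range -0.0931 0.0675 428
0.095 s range -0.0931 0.0645 310
0.096 s range -0.0933 0.0626 116
0.097 s range -0.0931 0.0459 48
0.098 s range -0.0933 -0.0788 43
0.099 s range -0.0935 -0.0785 60
0.1 s range -0.0934 -0.079 65
0.101 s range -0.0938 -0.0789 83
0.102 s range -0.0937 -0.0787 106
0.103 s range -0.0935 -0.0787 134
0.104 s range -0.1039 -0.0787 66
0.105 s range -0.1075 -0.0804 26
0.106 s range -0.1071 -0.0889 48
0.107 s range -0.1066 -0.0926 55
0.108 s range -0.106 -0.0927 68
0.109 s range -0.1053 -0.0926 70
0.11 s range -0.105 -0.0927 84
0.111 s range -0.1043 -0.0934 84
0.112 s range -0.1038 -0.0931 80
0.113 s range -0.1032 -0.0935 29
0.114 s range -0.101 -0.0942 6
rim s,t [[-0.0746, -0.0054], [-0.0743, 0.0081], [0.0181, -0.0075], [0.0185, 0.0071]]
tab [-0.0854 -0.0848 -0.0753 -0.0751] -0.017142973778250487 0.016720214570183016 0.04856657951684096
delta [-0.2476 -0.1654  0.1038] [-0.0008  0.0003  0.1867]
```

Checks: the shaft axis is at z = 80.2 mm, the root is at (0.606, 0.278) and the yaw is -81.7°. The slot covers 4.4–97.3 mm and the tab's rear face is at -85 mm, its top at 48.6 mm. All agree with the text.

```bash

python3 drive.py '-0.0413 -0.0276 0 0 0 0;-0.0826 -0.0552 0 0 0 0;-0.1239 -0.0828 0 0 0 0.06;-0.1652 -0.1104 0 0 0 0.12;-0.2065 -0.138 0 0 0 0.1867' 0 30 |head -2
python3 -c "
from h import *
go([.4481,-.0898,.14],down(np.radians(-10.4)))"
```

```text
clock: 3.55
tcp_pos: [0.4729, -0.0526, 0.3038]
delta [-0.0413 -0.0173  0.1638] [-0.0003 -0.0009 -0.0078]
```

```bash

python3 drive.py '-0.0413 -0.0173 0 0 0 0;-0.0413 -0.0173 0.05 0 0 0;-0.0413 -0.0173 0.1 0 0 0;-0.0413 -0.0173 0.15 0 0 0;-0.0413 -0.0173 0.1638 0 0 0' 0 30 |head -2
python3 -c "
from h import *
go([.4481,-.0898,.101],down(np.radians(-10.4)))
go(np.r_[[.4707,.0331]+np.array([.1807,.9835])*-.098,.101],down(np.radians(-10.4)))"
```

```text
clock: 4.05
tcp_pos: [0.447, -0.088, 0.1367]
delta [-0.0015  0.0017  0.0356] [-0.0067  0.002  -0.0054]
delta [0.0255 0.0016 0.0356] [-0.0067  0.002  -0.0054]
```

```bash

python3 drive.py '0 0.0016 0.02 0 0 0;0 0.0016 0.0355 0 0 0;0 0.0016 0.0355 0 0 0'
python3 drive.py '0.01 0 0 0 0 0;0.02 0 0 0 0 0;0.024 0 0 0 0 0;0.03 0 0 0 0 0;0.034 0 0 0 0 0'
python3 drive.py '0.01 0 0 0 0 0;0.02 0 0 0 0 0;0.03 0 0 0 0 0;0.04 0 0 0 0 0;0.05 0 0 0 0 0'
python3 -c "
from h import *
u=np.array([.1807,.9835]);v=np.array([-.9835,.1807]);q=get_obs()['tcp_pos'][:2]-[.4707,.0331]; print(q@u,q@v)"
```

```text
clock: 4.35
tcp_pos: [0.4505, -0.0883, 0.1038]
orientation: [-2.417, -2.004, 0.004]
contact_force: [-1.0, 0.7, 0.4]
grip_width: 0.0004
gripper_force: 0.0
clock: 4.85
tcp_pos: [0.4593, -0.053, 0.1051]
orientation: [2.414, 2.008, 0.001]
contact_force: [-1.0, -4.7, 3.3]
grip_width: 0.0001
gripper_force: 1.9
clock: 5.35
tcp_pos: [0.4681, -0.0049, 0.1049]
orientation: [2.416, 2.006, -0.001]
contact_force: [-1.2, -8.0, 5.7]
grip_width: -0.0
gripper_force: 3.9
-0.03784089372537313 -0.004292039697172771
```

```bash

python3 drive.py '0.004 0 0 0 0 0;0.008 0 0 0 0 0;0.01 0 0 0 0 0;0.01 0 0 0 0 0' | grep -E 'tcp|force'
python3 drive.py '0.003 0 0 0 0 0;0.005 0 0 0 0 0;0.005 0 0 0 0 0' | grep -E 'tcp|force'
python3 -c "
from h import *
u=np.array([.1807,.9835]);v=np.array([-.9835,.1807]);q=get_obs()['tcp_pos'][:2]-[.4707,.0331]; print(q@u,q@v)"
```

```text
tcp_pos: [0.4698, 0.0046, 0.1049]
contact_force: [-1.5, -6.0, 4.7]
gripper_force: 3.5
tcp_pos: [0.4699, 0.0054, 0.1049]
contact_force: [-3.7, -19.6, 8.3]
gripper_force: 10.0
-0.027380598716173144 -0.004184304024932426
```

```bash

python3 drive.py '-0.015 0 0 0 0 0;-0.035 0 0 0 0 0;-0.055 0 0 0 0 0;-0.075 0 0 0 0 0;-0.095 0 0 0 0 0' | grep -E 'tcp|force'
python3 drive.py '-0.01 0 -0.05 0 0 0;-0.01 0 -0.1 0 0 0;-0.01 0 -0.15 0 0 0;0.02 0.01 -0.19 0 0 0;0.05 0.02 -0.19 0 0 0' 0.03
python3 -c "
from h import *
wrist('w4')"
```

```text
tcp_pos: [0.4536, -0.0827, 0.1046]
contact_force: [-0.2, 0.5, -0.5]
gripper_force: 0.0
clock: 7.05
tcp_pos: [0.4848, -0.0368, 0.2998]
orientation: [2.415, 2.004, 0.015]
contact_force: [1.0, 0.9, 0.0]
grip_width: 0.0301
gripper_force: 0.0
```

View pics/w4.png

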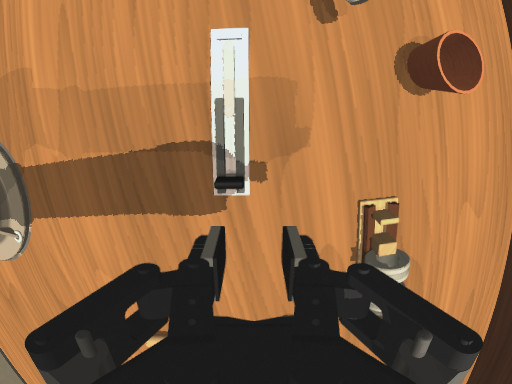

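In w4 the slide has sprung back: the tab is at (230,183) at the rear. The key lies pushed out along (229,42)–(229,115) on the bare floor.

```bash
cat > key.py <<'E'
from h import *
import sys
n,box=sys.argv[1],eval(sys.argv[2])
d=np.load(f'pics/{n}.npz'); X,_=cloud(d,box)
u=np.array([np.cos(np.radians(79.59)),np.sin(np.radians(79.59))]); v=np.array([-u[1],u[0]])
q=X[:,:2]-[.4707,.0331]; s=q@u;t=q@v
m=(X[:,2]>.015)&(X[:,2]<.026)&(s>.019)&(s<.089)&(np.abs(t)<.02)
print("key",m.sum(),"s",s[m].max(),"t",np.percentile(t[m],[0,50,100]),"z",np.median(X[m,2]))
f=np.polyfit(s[m],t[m],1); print("line",f,np.degrees(np.arctan(f[0])))
m2=(s>-.02)&(s<.017)&(np.abs(t)<.004); print("z in trough",np.c_[s[m2],X[m2,2]][::max(1,m2.sum()//12)].round(4).tolist())
P=np.array([.4707,.0331])+u*.040+v*np.polyval(f,.040); print("key centre",P)
yaw=np.radians(79.59-90)+np.arctan(f[0]); go([*P,.18],down(yaw)); go([*P,.068],down(yaw))
E
python3 key.py w4 '(205,25,255,130)'
```

```text
key 575 s 0.08515146657880601 t [-0.00651748 -0.00054308  0.00636494] z 0.02028602099712573
line [ 0.01109435 -0.0007644 ] 0.6356333630541142
z in trough [[0.0164, 0.0198], [0.0139, 0.0196], [0.0104, 0.0211], [0.008, 0.0205], [0.0056, 0.0203], [0.0022, 0.0206], [-0.0002, 0.0189], [-0.0026, 0.0211], [-0.0054, 0.0076], [-0.009, 0.0081], [-0.0126, 0.0079], [-0.0151, 0.0078], [-0.0188, 0.0076]]
key centre [0.47824298 0.07238366]
delta [ 0.0986 -0.0272  0.1182] [ 0.007  -0.0059 -0.0058]
delta [ 0.0979 -0.0279  0.2302] [ 0.007  -0.0059 -0.0058]
```

```bash

python3 drive.py '0.03 -0.01 0 0 0 0;0.06 -0.02 0.02 0 0 0;0.0986 -0.0272 0.05 0 0 0;0.0986 -0.0272 0.1 0.007 -0.006 -0.006;0.0986 -0.0272 0.118 0.007 -0.006 -0.006' 0.03 30 |head -2
python3 drive.py '0 0 0 0 0 0;0 0 0 0 0 0;0 0 0 0 0 0' |head -2
python3 -c "
from h import *
go([.47824,.07238,.087],down(np.radians(79.59-90+.6)))
wrist('w5')"
```

```text
clock: 7.6
tcp_pos: [0.4709, 0.067, 0.1728]
clock: 7.9
tcp_pos: [0.4743, 0.0648, 0.1779]
delta [0.0086 0.003  0.0908] [-0.0051  0.0046 -0.0065]
```

View pics/w5.png

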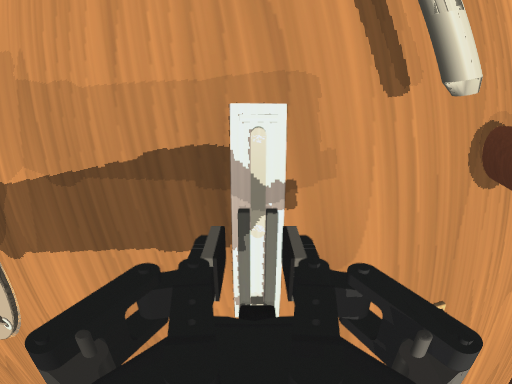

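w5 shows the key at column 258, rows 127–235, between the open fingertips (columns 222 and 285).

```bash
python3 key.py w5 '(225,100,295,240)'|head -2
python3 drive.py '0.0086 0.003 0.03 -0.005 0.0046 -0.0065;0.0086 0.003 0.06 -0.005 0.0046 -0.0065;0.0086 0.003 0.08 -0.005 0.0046 -0.0065;0.0086 0.003 0.08 -0.005 0.0046 -0.0065' |head -3
python3 -c "
from h import *
go([.47824,.07238,.087],down(np.radians(79.59-90+.6)))"
```

```text
key 1243 s 0.08629756028328225 t [-0.00636037 -0.00036033  0.0052553 ] z 0.020198056319155194
line [ 0.00449362 -0.00063562] 0.2574635236321958
clock: 8.35
tcp_pos: [0.4766, 0.0722, 0.0957]
orientation: [-2.402, -2.022, 0.007]
delta [0.0004 0.0016 0.0087] [-0.0041  0.002   0.0003]
```

```bash

python3 drive.py '0 0.001 0.0085 -0.004 0.002 0;0 0.001 0.0085 -0.004 0.002 0;0 0.001 0.0085 -0.004 0.002 0' |head -4
python3 drive.py '0 0 0 0 0 0;0 0 0 0 0 0;0 0 0 0 0 0;0 0 0 0 0 0;0 0 0 0 0 0' 0.0 40
python3 -c "
from h import *
u=np.array([.1807,.9835]);v=np.array([-.9835,.1807]);o=get_obs();q=o['tcp_pos'][:2]-[.4707,.0331]; print(q@u,q@v,Ro.from_rotvec(o['orientation']).as_matrix().round(4))"
python3 drive.py '0 0 -0.03 0 0 0;0 0 -0.07 0 0 0;0 0 -0.11 0 0 0;0 0 -0.11 0 0 0;0 0 -0.11 0 0 0'
```

```text
clock: 8.65
tcp_pos: [0.4789, 0.0722, 0.0889]
orientation: [2.402, 2.023, 0.005]
contact_force: [0.2, -0.0, 0.4]
clock: 9.15
tcp_pos: [0.4788, 0.0723, 0.0889]
orientation: [2.402, 2.023, 0.005]
contact_force: [-1.2, 0.3, 5.8]
grip_width: 0.0105
gripper_force: 39.5
0.040007632276989176 -0.000834803589332184 [[ 0.17    0.9854  0.0032]
 [ 0.9854 -0.17    0.0011]
 [ 0.0016  0.0029 -1.    ]]
clock: 9.65
tcp_pos: [0.4783, 0.0726, 0.1989]
orientation: [2.401, 2.024, 0.007]
contact_force: [-0.2, 0.1, -1.1]
grip_width: 0.0101
gripper_force: 39.4
```

```bash
python3 -c "
from h import *
go([.6134,.2277,.20],down(np.radians(8.26)))"
```

```text
delta [ 0.1758  0.1069 -0.0003] [ 0.0039 -0.0019 -0.3143]
```

```bash

python3 drive.py '0.035 0.021 -0.02 0 0 -0.06;0.07 0.042 -0.03 0 0 -0.12;0.105 0.063 -0.03 0 0 -0.18;0.14 0.085 -0.03 0 0 -0.25;0.1758 0.1069 -0.02 0.0039 -0.0019 -0.3143' |head -2
python3 drive.py '0 0 0 0 0 0;0 0 0 0 0 0;0 0 0 0 0 0' |head -2
python3 -c "
from h import *
go([.6134,.2277,.20],down(np.radians(8.26)))
wrist('w6')"
```

```text
clock: 10.15
tcp_pos: [0.614, 0.2285, 0.2175]
clock: 10.45
tcp_pos: [0.6124, 0.2258, 0.2171]
delta [0.0018 0.0013 0.0171] [-0.0046  0.0025 -0.0023]
```

View pics/w6.png

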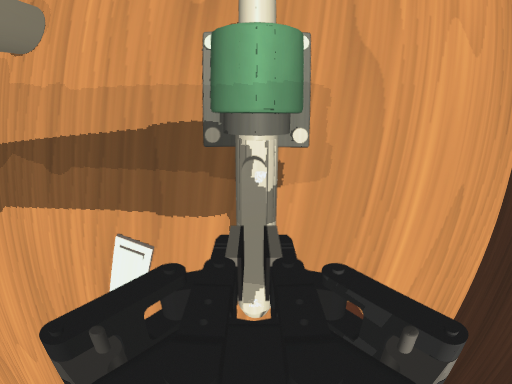

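w6 shows the key held along the shaft, its front end at (256,160) and the shoulder at (258,122).

```bash
cat > kh.py <<'E'
from h import *
import sys
n=sys.argv[1]; d=np.load(f'pics/{n}.npz'); X,uv=cloud(d,(225,120,285,235))
o=get_obs(); R=Ro.from_rotvec(o['orientation']).as_matrix(); P=(X-o['tcp_pos'])@R
root=np.array([.6061,.2782]); a=np.array([.1437,-.9896]); v=np.array([.9896,.1437])
k=(P[:,2]<.080)&(P[:,2]>.05)&(np.abs(P[:,1])<.012)&(P[:,0]>.014)
print("key in tool: x max",P[k,0].max(),"y",np.percentile(P[k,1],[2,50,98]).round(4),"top z med",np.median(P[k,2]))
print(" z(x) fit",np.polyfit(P[k,0],P[k,2],1)," y(x) fit",np.polyfit(P[k,0],P[k,1],1))
q=X[k][:,:2]-root; print("key end s(min)",(q@a).min(),"t med",np.median(q@v), "expect end 5")
E
python3 kh.py w6; python3 spin.py|head -0; python3 - <<'E'
from spin import *
d,X,uv,p=fit('w6',(225,120,285,235))
E
```

```text
key in tool: x max 0.04651460306621914 y [-0.0055  0.0004  0.0058] top z med 0.06944449470782868
 z(x) fit [0.03805666 0.06847658]  y(x) fit [0.00173895 0.00014   ]
key end s(min) 0.006559067516647642 t med -0.0009793871870746027 expect end 5
w6 axis x@y=.2 [ 0.6176 -1.4317  0.0802] yaw deg -82.03 981 rms 0.0003519758775490787Exception ignored on flushing sys.stdout:
BrokenPipeError: [Errno 32] Broken pipe
```

```bash

python3 drive.py '0.0018 0.0013 0.02 -0.0046 0.0025 -0.001;0.0018 0.0013 0.038 -0.0046 0.0025 -0.001;0.0018 0.0013 0.038 -0.0046 0.0025 -0.001;0.0018 0.0013 0.038 -0.0046 0.0025 -0.001' |head -4
python3 -c "
from h import *
go([.6134,.2277,.17],down(np.radians(8.1)))
wrist('w7')"; python3 kh.py w7
```

```text
clock: 10.9
tcp_pos: [0.614, 0.2283, 0.1808]
orientation: [2.056, 2.374, 0.004]
contact_force: [0.6, -0.4, -1.2]
delta [-0.0005 -0.0007  0.0108] [ 0.0022 -0.001   0.0021]
key in tool: x max 0.0644137981249965 y [-0.0096 -0.0006  0.0074] top z med 0.070155847386243
 z(x) fit [0.24535765 0.0630693 ]  y(x) fit [-0.01750511  0.00015542]
key end s(min) -0.014169945047176979 t med 0.0008719373570522451 expect end 5
```

```bash

python3 drive.py '-0.0005 -0.0007 0.003 0.002 -0.001 0.001;-0.0005 -0.0007 0.005 0.002 -0.001 0.001;-0.0005 -0.0007 0.006 0.002 -0.001 0.001;-0.0005 -0.0007 0.006 0.002 -0.001 0.001' |sed -n 2,4p
python3 drive.py '0 0 0.002 0 0 0;0 0 0.004 0 0 0;0 0 0.004 0 0 0' |sed -n 2,4p
python3 drive.py '0 0 0.001 0 0 0;0 0 0.002 0 0 0;0 0 0.002 0 0 0' |sed -n 2,4p
```

```text
tcp_pos: [0.6135, 0.2286, 0.1743]
orientation: [2.056, 2.375, 0.001]
contact_force: [0.7, 0.5, -1.4]
tcp_pos: [0.6135, 0.2285, 0.1701]
orientation: [2.056, 2.375, 0.001]
contact_force: [-0.2, -0.7, -1.8]
tcp_pos: [0.6137, 0.2285, 0.1699]
orientation: [-2.056, -2.374, -0.002]
contact_force: [-4.9, -0.8, 10.7]
```

```bash

python3 drive.py '0 0 -0.0015 0 0 0;0 0 -0.0015 0 0 0;0 0 -0.0015 0 0 0' 0.03|sed -n 2,6p
python3 drive.py '-0.01 0 -0.04 0 0 0;-0.05 0 -0.07 0 0 0;-0.09 0 -0.10 0 0 0;-0.09 0 -0.10 0 0 0;-0.09 0 -0.10 0 0 0' | sed -n 1,3p
python3 - <<'E'
from h import *
c,p,d=wrist('w8'); D=np.load('pics/w8.npz'); X,uv=cloud(D,(200,20,320,235))
root=np.array([.6061,.2782]); a=np.array([.1437,-.9896]); v=np.array([.9896,.1437])
q=X[:,:2]-root; s=q@a;t=q@v
for lo,hi in((-.01,.0),(.006,.02),(.02,.04),(.04,.06),(.06,.08),(.08,.095),(.1,.12)):
    m=(s>lo)&(s<hi)&(np.abs(t)<.004); print(lo,hi,m.sum(),np.median(X[m,2]).round(4), end=' ')
    m=(s>lo)&(s<hi)&(X[:,2]>.0975)&(np.abs(t)<.012); print(np.percentile(t[m],[1,50,99]).round(4) if m.sum() else None)
m=(np.abs(t)<.006)&(X[:,2]>.0975)&(s>.002)&(s<.11); print("key s",s[m].min(),s[m].max())
cv2.imwrite('pics/c8.png',cv2.resize(p[20:235,180:340],None,fx=2.7,fy=2.7,interpolation=cv2.INTER_CUBIC))
E
```

```text
tcp_pos: [0.6136, 0.2286, 0.1697]
orientation: [2.056, 2.375, 0.001]
contact_force: [-0.9, -0.2, 0.2]
grip_width: 0.03
gripper_force: 0.0
clock: 12.75
tcp_pos: [0.627, 0.1379, 0.2707]
orientation: [2.059, 2.371, 0.004]
-0.01 0.0 36 0.0979 [-0.0116  0.0001  0.0117]
0.006 0.02 167 0.1013 [-0.0051  0.0005  0.006 ]
0.02 0.04 240 0.1014 [-0.0052  0.0004  0.006 ]
0.04 0.06 249 0.1014 [-0.0052  0.0003  0.0067]
0.06 0.08 240 0.1012 [-0.0054  0.0003  0.0066]
0.08 0.095 188 0.1012 [-0.0055  0.0002  0.0058]
0.1 0.12 214 0.095 None
key s 0.003993457654719111 0.09559740794042929
```

View pics/c8.png

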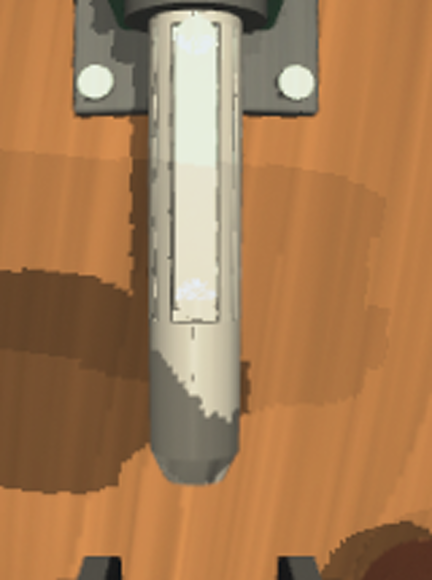

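The crop shows the key flat in the slot, flush within its ends; the top is measured at 101.3 mm along its whole length (101 expected).

```bash

python3 drive.py '-0.05 0 -0.01 0 0 0;-0.1 0 -0.02 0 0 0;-0.15 0 -0.03 0 0 0;-0.2 0 -0.04 0 0 0.1;-0.25 0 -0.04 0 0 0.21' 0.085|sed -n 2p
python3 -c "
from h import *
go([.61,-.27,.31],down(np.radians(-4.4)))"
```

```text
tcp_pos: [0.6623, -0.1038, 0.3096]
delta [-0.1693 -0.0411 -0.0006] [ 0.0006 -0.0014  0.0096]
```

```bash

python3 drive.py '-0.045 -0.012 0 0 0 0;-0.09 -0.024 0 0 0 0;-0.135 -0.036 0 0 0 0.01;-0.162 -0.044 0 0 0 0.01;-0.162 -0.044 0 0 0 0.01' |sed -n 2p
python3 - <<'E'
from h import *
c,p,d=wrist('w9'); D=np.load('pics/w9.npz')
cv2.imwrite('pics/c9.png',cv2.resize(p[0:260,150:400],None,fx=2.3,fy=2.3,interpolation=cv2.INTER_CUBIC))
E
```

```text
tcp_pos: [0.6044, -0.267, 0.3086]
```

View pics/c9.png

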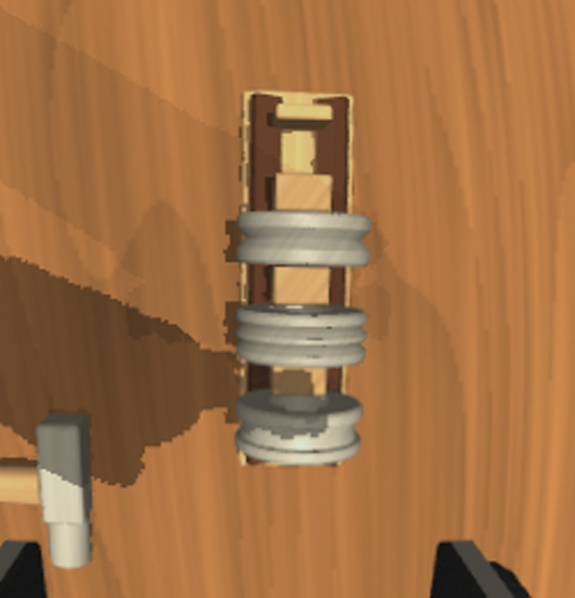

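The crop shows three rings in the rack: at crop (303,238), (302,335) and (298,425). The place at the +y end is empty.

```bash
cat > rings.py <<'E'
from h import *
from scipy.optimize import least_squares
import sys
def rings(n,box):
    d=np.load(f'pics/{n}.npz'); X,_=cloud(d,box); S=X[(X[:,2]>.052)&(X[:,2]<.09)]; out=[]
    y=S[:,1]; cnt,ed=np.histogram(y,np.arange(y.min()-.004,y.max()+.004,.002)); lab=np.cumsum(np.r_[0,np.diff((cnt>2).astype(int))==1])
    for g in range(lab.max()+1):
        b=np.where((lab==g)&(cnt>2))[0]
        if len(b)<6: continue
        Q=S[(y>=ed[b[0]])&(y<ed[b[-1]+1])]
        if len(Q)<150: continue
        p=np.array([Q[:,0].mean(),.046,.08]); yc=(Q[:,1].min()+Q[:,1].max())/2
        def res(p,Q): # x at yc, axis height, slope dx/dy
            return np.hypot((Q[:,0]-p[0]-p[2]*(Q[:,1]-yc))/np.hypot(1,p[2]),Q[:,2]-p[1])-.032
        for i in range(5):
            e=res(p,Q); k=(e<.0015)&(e>-.0015) if i else e>-.01
            p=least_squares(lambda q:res(q,Q[k]),p,loss='soft_l1',f_scale=.0005).x
        T=Q[k]; out.append((p[0],yc,p[1],p[2]))
        print("ring x %.4f y %.4f z %.4f dx/dy %.3f"%(p[0],yc,p[1],p[2]),"y ext",np.percentile(Q[:,1],[1,99]).round(4),"rim ext",np.percentile(T[:,1],[1,99]).round(4),len(T),"top z",np.percentile(Q[:,2],98).round(4))
    return out,X
if __name__=="__main__":
    out,X=rings(sys.argv[1],eval(sys.argv[2]))
    print("mass",)
E
python3 rings.py w9 '(230,30,330,210)'
python3 - <<'E'
from h import *
d=np.load('pics/w9.npz'); X,uv=cloud(d,(240,30,320,90))
m=(X[:,2]>.004)&(X[:,2]<.05); c=cv2.minAreaRect((X[m][:,:2]*1000).astype(np.float32)); print(c)
E
```

```text
ring x 0.6322 y -0.2864 z 0.0456 dx/dy 0.096 y ext [-0.2992 -0.2727] rim ext [-0.2995 -0.273 ] 627 top z 0.0787
ring x 0.6366 y -0.2413 z 0.0456 dx/dy 0.099 y ext [-0.2541 -0.2275] rim ext [-0.2542 -0.2283] 991 top z 0.0787
ring x 0.6408 y -0.1956 z 0.0459 dx/dy 0.083 y ext [-0.2087 -0.1827] rim ext [-0.2089 -0.1826] 902 top z 0.0788
mass
((645.4666748046875, -146.8667755126953), (65.8868408203125, 59.69819259643555), 85.23351287841797)
```

```bash
python3 -c "
from h import *
go([.6408,-.1956,.22],down(np.radians(-5.4)))"
```

```text
delta [0.0707 0.0294 0.0883] [-0.0016 -0.0004  0.0154]
```

```bash

python3 drive.py '0.035 0.015 0.02 0 0 0;0.07 0.03 0.045 0 0 0.015;0.07 0.03 0.088 0 0 0.015;0.07 0.03 0.088 0 0 0.015;0.07 0.03 0.088 0 0 0.015' 0.085 |sed -n 2p
python3 drive.py '0 0 0 0 0 0' |sed -n 2p
python3 -c "
from h import *
wrist('w10')
go([.6408,-.1956,.097],down(np.radians(-5.4)))"
python3 rings.py w10 '(200,60,310,290)'
```

```text
tcp_pos: [0.6423, -0.1939, 0.2209]
tcp_pos: [0.6429, -0.1961, 0.2236]
delta [ 0.0007 -0.0027  0.1269] [0.0037 0.0004 0.0018]
ring x 0.6330 y -0.2851 z 0.0449 dx/dy 0.065 y ext [-0.2951 -0.2727] rim ext [-0.2956 -0.2725] 342 top z 0.0776
ring x 0.6364 y -0.2408 z 0.0458 dx/dy 0.097 y ext [-0.2532 -0.2272] rim ext [-0.2537 -0.2277] 1413 top z 0.0784
ring x 0.6409 y -0.1951 z 0.0459 dx/dy 0.092 y ext [-0.2078 -0.1812] rim ext [-0.2081 -0.1818] 1572 top z 0.0785
mass
```

```bash

python3 drive.py '0.001 -0.0025 0.04 0.003 0 0.002;0.001 -0.0025 0.08 0.003 0 0.002;0.001 -0.0025 0.105 0.003 0 0.002;0.001 -0.0025 0.125 0.003 0 0.002;0.001 -0.0025 0.125 0.003 0 0.002' |sed -n 2,4p
python3 -c "
from h import *
go([.6409,-.1953,.096],down(np.radians(-5.4)))"
python3 drive.py '0 0 0 0 0 0;0 0 0 0 0 0;0 0 0 0 0 0;0 0 0 0 0 0;0 0 0 0 0 0' 0.05 80
```

```text
tcp_pos: [0.6391, -0.1943, 0.0956]
orientation: [-2.321, -2.112, 0.004]
contact_force: [-0.4, 0.8, 0.8]
delta [-0.0008  0.0019 -0.0004] [-0.0048 -0.0008 -0.    ]
clock: 15.5
tcp_pos: [0.6411, -0.1951, 0.0994]
orientation: [2.322, 2.114, 0.001]
contact_force: [-1.9, 0.8, 6.8]
grip_width: 0.0629
gripper_force: 89.0
```

```bash

python3 drive.py '0 0 -0.03 0 0 0;0 0 -0.07 0 0 0;0 0 -0.11 0 0 0;0.03 0 -0.12 0 0 0;0.07 0 -0.12 0 0 0' |sed -n 2,4p
python3 -c "
from h import *
go([.6334,.0902,.20],down(np.radians(8.15)))"
```

```text
tcp_pos: [0.6474, -0.1277, 0.221]
orientation: [2.326, 2.106, 0.003]
contact_force: [1.0, 1.3, -4.2]
delta [ 0.2155 -0.0356  0.0206] [ 0.0039  0.0017 -0.2416]
```

```bash

python3 drive.py '0.045 -0.007 0 0 0 -0.05;0.09 -0.014 0 0 0 -0.1;0.13 -0.022 0 0 0 -0.15;0.175 -0.03 0 0 0 -0.2;0.2 -0.035 0.01 0.004 0.0017 -0.2416' |sed -n 2,4p
python3 -c "
from h import *
go([.6334,.0902,.134],down(np.radians(8.15)))"
```

```text
tcp_pos: [0.6308, 0.0833, 0.2084]
orientation: [-2.038, -2.382, -0.003]
contact_force: [0.0, 2.2, -3.6]
delta [0.006  0.0039 0.0744] [-0.003  -0.0062  0.0128]
```

```bash

python3 drive.py '0 0 0.03 0 0 0;0 0 0.05 0 0 0;0 0 0.06 0 0 0;0 0 0.06 0 0 0;0 0 0.06 0 0 0' |sed -n 2,4p
python3 - <<'E'
from h import *
go([.6334,.0902,.1338],down(np.radians(8.15)))
wrist('w11')
from spin import fit
d,X,uv,p=fit('w11',(215,20,305,235))
cv2.imwrite('pics/c11.png',cv2.resize(np.load('pics/w11.npz')['p'][20:300,150:360],None,fx=2,fy=2))
E
```

```text
tcp_pos: [0.6307, 0.0774, 0.1477]
orientation: [-2.048, -2.375, 0.003]
contact_force: [-0.2, -0.1, -3.9]
delta [0.0122 0.0046 0.0139] [-0.005  -0.0029  0.005 ]
w11 axis x@y=.2 [ 0.6185 -1.4371  0.1054] yaw deg -82.34 648 rms 0.0005765395540955695
```

View pics/c11.png

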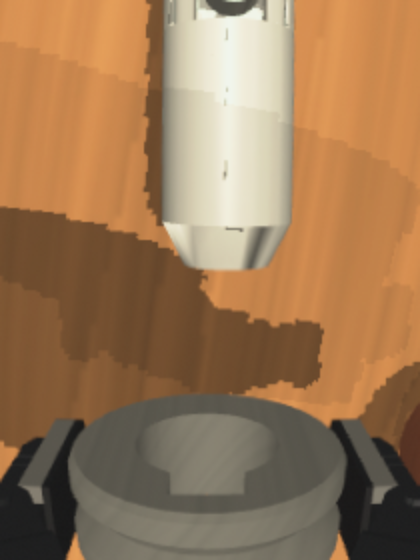

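The crop shows the shaft's free end (crop (228,265)) ahead of the gripped ring. Its keyway is at crop (207,480), which is the ring's top side, facing up as wanted.

```bash
cat > face.py <<'E'
from h import *
import sys
d=np.load(f'pics/{sys.argv[1]}.npz'); X,uv=cloud(d,(175,200,330,300))
o=get_obs(); R=Ro.from_rotvec(o['orientation']).as_matrix(); P=(X-o['tcp_pos'])@R
k=(np.abs(P[:,0]-.0115)<.006)&(P[:,2]>.022)&(P[:,2]<.09)&(np.abs(P[:,1])<.032)
for i in range(4):
    A=np.c_[P[k][:,1:],np.ones(k.sum())]; c=np.linalg.lstsq(A,P[k][:,0],rcond=None)[0]
    k=(np.abs(P[:,0]-np.c_[P[:,1:],np.ones(len(P))]@c)<.0012)&(P[:,2]>.022)&(P[:,2]<.09)&(np.abs(P[:,1])<.032)
print("face x = %.4f y + %.4f z + %.4f"%tuple(c),k.sum(), "at centre", c@[0,.054,1])
F=P[k]; print("face y",np.percentile(F[:,1],[.5,99.5]),"z",np.percentile(F[:,2],[.5,99.5]))
# bore: circle fit to inner contour
m=np.zeros((384,512),np.uint8); m[uv[k][:,1],uv[k][:,0]]=255; cv2.imwrite('pics/m.png',m)
from scipy.optimize import least_squares
h=np.hypot(F[:,1],F[:,2]-.054); b=[]
for a in np.radians(np.arange(-180,180,6)):
    q=np.abs(np.angle(np.exp(1j*(np.arctan2(F[:,2]-.054,F[:,1])-a))))<.06
    if q.sum()>2: b.append((np.degrees(a),h[q].min(),h[q].max()))
b=np.array(b); w=(b[:,1]<.019)&(b[:,1]>.014)
pt=lambda col,w:np.c_[b[w,col]*np.cos(np.radians(b[w,0])),b[w,col]*np.sin(np.radians(b[w,0]))]
for nm,col,w in(("bore",1,w),("outer",2,b[:,2]>.028)):
    Q=pt(col,w); s=least_squares(lambda p:np.hypot(Q[:,0]-p[0],Q[:,1]-p[1])-p[2],[0,0,.02],loss='soft_l1',f_scale=.0005).x
    print(nm,"dy %.4f z %.4f r %.4f"%(s[0],.054+s[1],s[2]),len(Q))
kw=b[b[:,1]>.019]; print("keyway angles",kw[:,0],"mean r",kw[:,1].mean())
E
python3 face.py w11
```

```text
face x = 0.0016 y + 0.0065 z + 0.0107 5245 at centre 0.011034310301767146
face y [-0.0314267  0.0312778] z [0.02216932 0.08257844]
bore dy -0.0003 z 0.0531 r 0.0163 53
outer dy -0.0001 z 0.0523 r 0.0318 60
keyway angles [-108. -102.  -96.  -90.  -84.  -78.  -72.] mean r 0.02350942263199337
```

```bash
python3 - <<'E'
from spin import *
d,X,uv,p=fit('w8',(225,20,290,195))
d,X,uv,p=fit('w11',(225,20,300,120))
E
```

```text
w8 axis x@y=.2 [ 0.6174 -1.4314  0.0803] yaw deg -82.01 2242 rms 0.00045758954566732225
w11 axis x@y=.2 [ 0.6191 -1.5651  0.1078] yaw deg -89.67 158 rms 0.00039714916890012063
```

```bash
cat >> h.py <<'E'
AX=np.array([.1400,-.9902]); ROOT=np.array([.6064,.2782])
def st():
    o=get_obs(); q=o['tcp_pos'][:2]-ROOT; print("s %.4f t %.4f z %.4f"%(q@AX,q@[.9902,.14],o['tcp_pos'][2]),"F",o['contact_force'].round(1),"M",o['moment'].round(1),"grip",round(float(o['grip_width']),4),"clk",o['clock'])
def goto(s,z,yaw=8.05): go([*(ROOT+AX*s),z],down(np.radians(yaw)))
E
python3 -c "
from h import *
st();goto(.19,.1333)"
```

```text
s 0.2022 t -0.0037 z 0.1481 F [ 1.1  0.3 -5. ] M [-0. -0.  0.] grip 0.0628 clk 17.05
delta [0.0121 0.0039 0.0148] [-0.0042 -0.003   0.0068]
```

```bash

python3 drive.py '0 0.0039 0.008 -0.0042 -0.003 0.0068;0 0.0039 0.0148 -0.0042 -0.003 0.0068;0 0.0039 0.0148 -0.0042 -0.003 0.0068;0 0.0039 0.0148 -0.0042 -0.003 0.0068' >/dev/null
python3 -c "
from h import *
st();goto(.165,.1333)"
```

```text
s 0.2014 t -0.0009 z 0.1317 F [ 1.4 -0.1 -3.8] M [0. 0. 0.] grip 0.0623 clk 17.45
delta [ 0.0364  0.001  -0.0016] [-0.0027 -0.0001  0.0009]
```

```bash

python3 drive.py '0.01 0.001 -0.0016 -0.0027 0 0;0.022 0.001 -0.0016 -0.0027 0 0;0.03 0.001 -0.0016 -0.0027 0 0;0.03 0.001 -0.0016 -0.0027 0 0;0.03 0.001 -0.0016 -0.0027 0 0' >/dev/null
python3 -c "
from h import *
st();goto(.13,.1333);print(get_obs()['tcp_pos']);print(get_obs()['tcp_pos'])"
```

```text
s 0.1708 t 0.0002 z 0.1337 F [ 0.2 -0.5 -4.2] M [-0.  0. -0.] grip 0.0624 clk 17.95
delta [ 0.0408 -0.0001  0.0004] [ 0.0007 -0.      0.002 ]
[0.63053112 0.10908889 0.13365056]
[0.63053112 0.10908889 0.13365056]
```

Aligned. Sliding on in short steps, watching the force.

```bash

python3 drive.py '0.008 0 0.0004 0 0 0.001;0.016 0 0.0004 0 0 0.002;0.024 0 0.0004 0 0 0.002;0.032 0 0.0004 0 0 0.002;0.04 0 0.0004 0 0 0.002' >/dev/null
python3 -c "
from h import *
st();goto(.012,.1333)"
```

```text
s 0.1304 t 0.0002 z 0.1332 F [ 0.   0.2 -4. ] M [-0.  0.  0.] grip 0.0621 clk 18.45
delta [ 1.184e-01 -3.000e-04 -1.000e-04] [ 0.0007 -0.0003 -0.0006]
```

```bash

python3 drive.py '0.006 0 0 0 0 0;0.012 0 0 0 0 0;0.018 0 0 0 0 0;0.024 0 0 0 0 0;0.03 0 0 0 0 0' >/dev/null
python3 -c "
from h import *
st()"
python3 drive.py '0.008 0 0 0 0 0;0.016 0 0 0 0 0;0.024 0 0 0 0 0;0.032 0 0 0 0 0;0.04 0 0 0 0 0' >/dev/null
python3 -c "
from h import *
st();goto(.012,.1333)"
```

```text
s 0.1011 t 0.0002 z 0.1332 F [-0.5  0.  -4.4] M [ 0. -0. -0.] grip 0.0622 clk 18.95
s 0.0606 t 0.0003 z 0.1332 F [-0.6  0.5 -3.8] M [-0.  0. -0.] grip 0.0622 clk 19.45
delta [ 0.0486 -0.0003 -0.0001] [ 0.0007 -0.0001 -0.0009]
```

```bash

python3 drive.py '0.01 0 0 0 0 0;0.02 0 0 0 0 0;0.03 0 0 0 0 0;0.038 0 0 0 0 0;0.043 0 0 0 0 0' >/dev/null
python3 -c "
from h import *
st()"
python3 drive.py '0.003 0 0 0 0 0;0.005 0 0 0 0 0;0.006 0 0 0 0 0;0.006 0 0 0 0 0' >/dev/null
python3 -c "
from h import *
st()"
```

```text
s 0.0171 t 0.0003 z 0.1332 F [ 0.   0.5 -4.1] M [-0. -0. -0.] grip 0.0626 clk 19.95
s 0.0127 t 0.0004 z 0.1333 F [ 0.2 -0.1 -3.8] M [ 0. -0. -0.] grip 0.0623 clk 20.35
```

```bash

python3 drive.py '0.001 0 0 0 0 0;0.002 0 0 0 0 0;0.003 0 0 0 0 0;0.003 0 0 0 0 0' >/dev/null
python3 -c "
from h import *
st()"
```

```text
s 0.0110 t 0.0004 z 0.1333 F [-0.  -5.4 -2.6] M [-1.  -0.  -0.1] grip 0.0625 clk 20.75
```

```bash

python3 drive.py '0 0 0.001 0 0 0;0 0 0.0015 0 0 0;0 0 0.0015 0 0 0' >/dev/null
python3 drive.py '0 0 0 0 0 0;0 0 0 0 0 0;0 0 0 0 0 0;0 0 0 0 0 0' 0.085 |tail -4
python3 drive.py '0 0 -0.04 0 0 0;0 0 -0.085 0 0 0;0 0 -0.13 0 0 0;-0.04 0 -0.14 0 0 0;-0.08 0 -0.14 0 0 0'|sed -n 2,4p
python3 - <<'E'
from h import *
wrist('w12'); st()
go([.6364,-.2410,.22],down(np.radians(-5.4)))
D=np.load('pics/w12.npz'); X,uv=cloud(D,(180,0,340,235)); q=X[:,:2]-ROOT; s=q@AX
m=(X[:,2]>.1035)&(X[:,2]<.1125+.003)&(s>-.012)&(s<.06)&(np.abs(q@[.9902,.14])<.02); print("ring s",np.percentile(s[m],[1,99]).round(4),"top",np.percentile(X[m,2],98))
E
```

```text
orientation: [2.06, 2.371, 0.003]
contact_force: [-1.0, 0.2, 0.0]
grip_width: 0.085
gripper_force: 0.0
tcp_pos: [0.6203, 0.1909, 0.2749]
orientation: [2.055, 2.373, 0.01]
contact_force: [1.2, -0.4, -0.3]
s 0.0992 t 0.0006 z 0.2742 F [-0.5 -7.2  0.8] M [-0.5 -0.   0. ] grip 0.085 clk 22.0
delta [-0.4192 -0.0402  0.0555] [0.0049 0.003  0.2261]
ring s [-0.0081  0.0239] top 0.11116364469281129
```

Ring 1 is home: its outer face is at 23.9 mm and its top at 111 mm. Next ring.

```bash

python3 drive.py '-0.05 -0.005 0 0 0 0.05;-0.1 -0.01 0 0 0 0.1;-0.15 -0.015 0 0 0 0.15;-0.2 -0.02 0 0 0 0.19;-0.25 -0.024 0 0 0 0.226'|sed -n 2p
python3 -c "
from h import *
go([.6364,-.2410,.22],down(np.radians(-5.4)))"
```

```text
tcp_pos: [0.6298, -0.0616, 0.2719]
delta [-0.1782  0.0222  0.0517] [ 0.001  -0.0009  0.0065]
```

```bash

python3 drive.py '-0.045 0.005 0 0 0 0;-0.09 0.01 0.01 0 0 0;-0.135 0.02 0.03 0 0 0;-0.172 0.022 0.0517 0 0 0;-0.172 0.022 0.0517 0 0 0'|sed -n 2p
python3 drive.py '0 0 0 0 0 0' |sed -n 2p
python3 -c "
from h import *
wrist('w13')
go([.6364,-.2410,.0985],down(np.radians(-5.4)))"
python3 rings.py w13 '(180,20,330,290)'
```

```text
tcp_pos: [0.6336, -0.24, 0.2174]
tcp_pos: [0.6365, -0.2342, 0.2193]
delta [-0.0086 -0.0003  0.1213] [ 0.0006 -0.0012  0.0078]
ring x 0.6322 y -0.2868 z 0.0458 dx/dy 0.088 y ext [-0.2989 -0.2731] rim ext [-0.2996 -0.2735] 1033 top z 0.0784
ring x 0.6368 y -0.2408 z 0.0457 dx/dy 0.093 y ext [-0.2534 -0.227 ] rim ext [-0.2538 -0.2274] 1735 top z 0.0785
mass
```

```bash

python3 drive.py '-0.0065 0 0.03 0 -0.001 0.007;-0.0065 0 0.06 0 -0.001 0.007;-0.0065 0 0.075 0 -0.001 0.007;-0.0065 0 0.075 0 -0.001 0.007;-0.0065 0 0.075 0 -0.001 0.007' |sed -n 2,4p
python3 -c "
from h import *
go([.6367,-.2409,.098],down(np.radians(-5.4)))"
```

```text
tcp_pos: [0.6375, -0.239, 0.146]
orientation: [2.32, 2.116, 0.001]
contact_force: [-0.1, -1.0, 0.4]
delta [-0.0019 -0.0007  0.048 ] [0.0019 0.0007 0.0021]
```

```bash

python3 drive.py '-0.0019 -0.0007 0.02 0.002 0 0.002;-0.0019 -0.0007 0.035 0.002 0 0.002;-0.0019 -0.0007 0.0475 0.002 0 0.002;-0.0019 -0.0007 0.0475 0.002 0 0.002;-0.0019 -0.0007 0.0475 0.002 0 0.002' |sed -n 2,4p
python3 drive.py '0 0 0 0 0 0;0 0 0 0 0 0;0 0 0 0 0 0;0 0 0 0 0 0;0 0 0 0 0 0' 0.05 80
python3 drive.py '0 0 -0.03 0 0 0;0 0 -0.07 0 0 0;0 0 -0.11 0 0 0;0.03 0 -0.12 0 0 0;0.07 0 -0.12 0 0 0' |sed -n 2,4p
python3 -c "
from h import *
goto(.20,.20)"
```

```text
tcp_pos: [0.6356, -0.2417, 0.0971]
orientation: [-2.324, -2.112, 0.003]
contact_force: [0.4, -0.2, 0.3]
clock: 24.65
tcp_pos: [0.6366, -0.242, 0.0988]
orientation: [2.324, 2.112, -0.0]
contact_force: [1.2, 0.4, 6.5]
grip_width: 0.0628
gripper_force: 88.8
tcp_pos: [0.6425, -0.1748, 0.2202]
orientation: [2.328, 2.104, -0.0]
contact_force: [1.1, 0.9, -4.7]
delta [ 0.2529 -0.0338  0.0194] [ 0.0026  0.0031 -0.2416]
```

```bash

python3 drive.py '0.045 -0.005 0 0 0 -0.05;0.09 -0.01 0 0 0 -0.1;0.135 -0.018 0 0 0 -0.15;0.18 -0.024 0 0 0 -0.2;0.225 -0.03 0.01 0.0026 0.003 -0.2416' |sed -n 2p
python3 drive.py '0.02 0 0.02 0 0 0;0.02 0 0.045 0 0 0;0.02 0 0.06 0 0 0;0.02 0 0.06 0 0 0;0.02 0 0.06 0 0 0' |sed -n 2p
python3 -c "
from h import *
wrist('w14');st();goto(.19,.1333)"; python3 face.py w14
```

```text
tcp_pos: [0.634, 0.0568, 0.208]
tcp_pos: [0.6312, 0.0735, 0.1476]
s 0.2062 t -0.0036 z 0.1483 F [-0.3 -0.7 -3.2] M [-0. -0. -0.] grip 0.0626 clk 26.2
delta [0.0161 0.0037 0.015 ] [-0.0024 -0.0023  0.0036]
face x = 0.0018 y + 0.0066 z + 0.0120 5166 at centre 0.012345298329251003
face y [-0.03171433  0.03149591] z [0.02222522 0.08221227]
bore dy -0.0005 z 0.0527 r 0.0162 53
outer dy -0.0004 z 0.0521 r 0.0318 60
keyway angles [-108. -102.  -96.  -90.  -84.  -78.  -72.] mean r 0.02360334363788085
```

```bash

python3 drive.py '0 0.0037 0.008 -0.0024 -0.0023 0.0036;0 0.0037 0.0153 -0.0024 -0.0023 0.0036;0 0.0037 0.0153 -0.0024 -0.0023 0.0036;0.01 0.0037 0.0153 -0.0024 -0.0023 0.0036;0.01 0.0037 0.0153 -0.0024 -0.0023 0.0036' >/dev/null
python3 drive.py '0 0 0 0 0 0;0 0 0 0 0 0' >/dev/null
python3 -c "
from h import *
st();goto(.17,.1329)"
```

```text
s 0.1947 t -0.0004 z 0.1323 F [-0.1 -0.5 -3.3] M [ 0.  -0.  -0.1] grip 0.0626 clk 26.9
delta [ 0.0246  0.0005 -0.0006] [-0.001  -0.0005  0.0021]
```

```bash

python3 drive.py '0.01 0.0006 -0.0006 -0.001 0 0.002;0.02 0.0006 -0.0006 -0.001 0 0.002;0.023 0.0006 -0.0006 -0.001 0 0.002;0.023 0.0006 -0.0006 -0.001 0 0.002' >/dev/null
python3 -c "
from h import *
st();goto(.13,.1329)"
```

```text
s 0.1701 t 0.0001 z 0.1325 F [ 0.3  0.  -3. ] M [-0.  -0.  -0.1] grip 0.0624 clk 27.3
delta [ 0.0401  0.     -0.0003] [-0.0004 -0.0012  0.002 ]
```

```bash

python3 drive.py '0.008 0 -0.0004 0 0 0.002;0.016 0 -0.0004 0 0 0.002;0.024 0 -0.0004 0 0 0.002;0.032 0 -0.0004 0 0 0.002;0.04 0 -0.0004 0 0 0.002' >/dev/null
python3 -c "
from h import *
st();goto(.09,.1329)"
python3 drive.py '0.007 0 0 0 0 0;0.014 0 0 0 0 0;0.021 0 0 0 0 0;0.028 0 0 0 0 0;0.035 0 0 0 0 0' >/dev/null
python3 -c "
from h import *
st();goto(.036,.1329)"
```

```text
s 0.1307 t 0.0000 z 0.1330 F [ 0.4 -0.6 -3.6] M [ 0.  0. -0.] grip 0.0627 clk 27.8
delta [ 0.0407 -0.0001  0.0002] [-0.0003 -0.0008 -0.0017]
s 0.0962 t 0.0001 z 0.1331 F [-0.4  0.3 -4. ] M [0. 0. 0.] grip 0.0628 clk 28.3
delta [ 0.0602 -0.0003  0.0003] [-0.0002 -0.0006 -0.0023]
```

```bash

python3 drive.py '0.01 0 0 0 0 0;0.022 0 0 0 0 0;0.034 0 0 0 0 0;0.046 0 0 0 0 0;0.055 0 0 0 0 0' >/dev/null
python3 -c "
from h import *
st()"
python3 drive.py '0.002 0 0 0 0 0;0.003 0 0 0 0 0;0.004 0 0 0 0 0;0.005 0 0 0 0 0;0.005 0 0 0 0 0' >/dev/null
python3 -c "
from h import *
st()"
```

```text
s 0.0398 t 0.0001 z 0.1330 F [-0.2  0.1 -3. ] M [ 0. -0. -0.] grip 0.0627 clk 28.8
s 0.0371 t 0.0003 z 0.1332 F [ 0.3 -0.6 -3.4] M [-0.  0.  0.] grip 0.0625 clk 29.3
```

```bash

python3 drive.py '0.001 0 0 0 0 0;0.002 0 0 0 0 0;0.002 0 0 0 0 0' >/dev/null
python3 -c "
from h import *
st()"
python3 drive.py '0.001 0 0 0 0 0;0.001 0 0 0 0 0' >/dev/null
python3 -c "
from h import *
st()"
```

```text
s 0.0363 t 0.0003 z 0.1332 F [ 0.3 -4.9 -2.8] M [-0.9 -0.1  0. ] grip 0.0626 clk 29.6
s 0.0362 t 0.0003 z 0.1332 F [ 1.3 -7.  -2.2] M [-1.3 -0.1 -0.1] grip 0.0626 clk 29.8
```

Firm contact at the expected place. Release and go for ring 3.

```bash

python3 drive.py '0 0 0.001 0 0 0;0 0 0.0015 0 0 0;0 0 0.0015 0 0 0' >/dev/null
python3 drive.py '0 0 0 0 0 0;0 0 0 0 0 0;0 0 0 0 0 0;0 0 0 0 0 0' 0.085 |tail -3
python3 drive.py '0 0 -0.04 0 0 0;0 0 -0.085 0 0 0;0 0 -0.13 0 0 0;-0.04 0 -0.14 0 0 0;-0.08 0 -0.14 0 0 0'|sed -n 2,4p
python3 - <<'E'
from h import *
wrist('w15'); st()
go([.6322,-.28,.22],down(np.radians(-5.4)))
D=np.load('pics/w15.npz'); X,uv=cloud(D,(180,0,340,270)); q=X[:,:2]-ROOT; s=q@AX;t=q@[.9902,.14]
for z0 in (.104,.1085):
    m=(X[:,2]>z0)&(X[:,2]<.1155)&(s>.001)&(s<.09)&(np.abs(t)<.02); print("rings s hist",np.histogram(s[m],np.arange(0,.06,.002))[0],"top",np.percentile(X[m,2],98))
E
python3 drive.py '-0.05 -0.005 0 0 0 0.05;-0.1 -0.01 0 0 0 0.1;-0.15 -0.015 0 0 0 0.15;-0.2 -0.02 0 0 0 0.19;-0.25 -0.024 0 0 0 0.226'|sed -n 2p
python3 -c "
from h import *
go([.6322,-.2868,.22],down(np.radians(-5.4)))"
```

```text
contact_force: [0.3, 0.1, 0.0]
grip_width: 0.0848
gripper_force: 0.0
tcp_pos: [0.6237, 0.1668, 0.2747]
orientation: [2.057, 2.373, 0.009]
contact_force: [1.3, -0.5, 0.3]
s 0.1235 t 0.0004 z 0.2741 F [-0.6 -7.5  0.6] M [-0.5  0.   0. ] grip 0.0851 clk 31.05
delta [-0.4331 -0.0491  0.0553] [0.0039 0.0027 0.2253]
rings s hist [ 55 115 120 118 111  86  67  89 107 125 124 110 109 118 136  80 111  94
 139  77 116  90 143  88   0   0   0   0   0] top 0.11108960330302624
rings s hist [33 66 73 60 29  2  1 20 55 79 67 52 48 70 74 14 25 51 73 12 22 53 81 39
  0  0  0  0  0] top 0.11142171142739984
tcp_pos: [0.6329, -0.0856, 0.2716]
delta [-0.2005  0.0171  0.0513] [-0.0002 -0.0011  0.0056]
```

```bash

python3 drive.py '-0.048 0.005 0 0 0 0;-0.095 0.01 0.01 0 0 0;-0.14 0.016 0.03 0 0 0;-0.185 0.017 0.045 0 0 0;-0.194 0.017 0.0513 0 0 0'|sed -n 2p
python3 drive.py '0 0 0 0 0 0;0 0 0 0 0 0' |sed -n 2p
python3 -c "
from h import *
wrist('w16')
go([.6322,-.2868,.14],down(np.radians(-5.4)))"
python3 rings.py w16 '(180,20,330,290)'
```

```text
tcp_pos: [0.6301, -0.2856, 0.2189]
tcp_pos: [0.6338, -0.2773, 0.22]
delta [-0.0105 -0.0012  0.0803] [ 0.0004 -0.002   0.0093]
ring x 0.6325 y -0.2864 z 0.0459 dx/dy 0.096 y ext [-0.2994 -0.2728] rim ext [-0.2998 -0.2731] 1202 top z 0.0784
mass
```

```bash

python3 drive.py '-0.0095 -0.001 0.03 0 -0.002 0.008;-0.0095 -0.001 0.06 0 -0.002 0.008;-0.0095 -0.001 0.078 0 -0.002 0.008;-0.0095 -0.001 0.078 0 -0.002 0.008;-0.0095 -0.001 0.078 0 -0.002 0.008' |sed -n 2p
python3 -c "
from h import *
go([.6324,-.2865,.0985],down(np.radians(-5.4)))"
```

```text
tcp_pos: [0.6321, -0.2873, 0.1429]
delta [0.0009 0.0002 0.0444] [0.0004 0.0014 0.0003]
```

```bash

python3 drive.py '0.0009 0 0.02 0 0 0;0.0009 0 0.035 0 0 0;0.0009 0 0.0444 0 0 0;0.0009 0 0.0444 0 0 0;0.0009 0 0.0444 0 0 0' |sed -n 2,4p
python3 drive.py '0 0 0 0 0 0;0 0 0 0 0 0;0 0 0 0 0 0;0 0 0 0 0 0;0 0 0 0 0 0' 0.05 80
python3 drive.py '0 0 -0.03 0 0 0;0 0 -0.07 0 0 0;0 0 -0.11 0 0 0;0.03 0 -0.12 0 0 0;0.07 0 -0.12 0 0 0' |sed -n 2,4p
python3 -c "
from h import *
goto(.20,.20)"
```

```text
tcp_pos: [0.6314, -0.2877, 0.0981]
orientation: [2.324, 2.112, -0.002]
contact_force: [0.8, -0.4, 0.4]
clock: 33.8
tcp_pos: [0.6323, -0.288, 0.0992]
orientation: [2.323, 2.111, 0.0]
contact_force: [0.7, -0.6, 5.7]
grip_width: 0.0627
gripper_force: 88.9
tcp_pos: [0.6377, -0.2206, 0.2205]
orientation: [2.327, 2.103, -0.0]
contact_force: [1.3, 0.4, -4.1]
delta [ 0.299  -0.0338  0.0192] [ 0.0035  0.0044 -0.2416]
```

```bash

python3 drive.py '0.047 -0.005 0 0 0 -0.05;0.094 -0.01 0 0 0 -0.1;0.14 -0.018 0 0 0 -0.15;0.185 -0.024 0 0 0 -0.2;0.23 -0.03 0.01 0.0035 0.004 -0.2416' |sed -n 2p
python3 drive.py '0.03 0 0 0 0 0;0.055 0 0.02 0 0 0;0.06 0 0.045 0 0 0;0.06 0 0.06 0 0 0;0.06 0 0.06 0 0 0' |sed -n 2p
python3 -c "
from h import *
wrist('w17');st();goto(.19,.1331)"; python3 face.py w17
```

```text
tcp_pos: [0.63, 0.0161, 0.208]
tcp_pos: [0.6193, 0.0729, 0.145]
s 0.2059 t -0.0149 z 0.1466 F [ 0.1  0.1 -2.5] M [-0.1 -0.  -0. ] grip 0.0625 clk 35.35
delta [0.0158 0.0151 0.0135] [-0.0061 -0.0019  0.0038]
face x = 0.0029 y + 0.0120 z + 0.0127 5247 at centre 0.01331605350563082
face y [-0.03129763  0.03142724] z [0.02267125 0.08339297]
bore dy -0.0011 z 0.0541 r 0.0163 52
outer dy -0.0005 z 0.0536 r 0.0318 60
keyway angles [-114. -108. -102.  -96.  -90.  -84.  -78.  -72.] mean r 0.022136933531263153
```

```bash

python3 drive.py '0 0.015 0.007 -0.006 -0.002 0.0038;0 0.015 0.013 -0.006 -0.002 0.0038;0 0.015 0.013 -0.006 -0.002 0.0038;0 0.015 0.013 -0.006 -0.002 0.0038' >/dev/null
python3 drive.py '0 0 0 0 0 0;0 0 0 0 0 0;0 0 0 0 0 0' >/dev/null
python3 -c "
from h import *
wrist('w18');st();goto(.17,.1338)"; python3 face.py w18
```

```text
s 0.2044 t 0.0009 z 0.1345 F [-0.2  0.9 -3.8] M [ 0. -0.  0.] grip 0.0624 clk 36.1
delta [ 0.0343 -0.0008  0.0008] [ 0.0025 -0.0012  0.0017]
face x = 0.0022 y + 0.0074 z + 0.0120 5136 at centre 0.012436057861466145
face y [-0.03160466  0.03164667] z [0.02217955 0.08210238]
bore dy 0.0000 z 0.0525 r 0.0163 51
outer dy 0.0000 z 0.0518 r 0.0319 60
keyway angles [-108. -102.  -96.  -90.  -84.  -78.  -72.] mean r 0.02356774803080672
```

```bash

python3 drive.py '0.01 -0.0008 0.0015 0.0025 -0.001 0.0017;0.02 -0.0008 0.0015 0.0025 -0.001 0.0017;0.032 -0.0008 0.0015 0.0025 -0.001 0.0017;0.032 -0.0008 0.0015 0.0025 -0.001 0.0017;0.032 -0.0008 0.0015 0.0025 -0.001 0.0017' >/dev/null
python3 -c "
from h import *
st();goto(.13,.133)"
```

```text
s 0.1715 t 0.0000 z 0.1328 F [-0.3 -0.1 -3.2] M [-0.  0.  0.] grip 0.0627 clk 36.6
delta [ 0.0415  0.     -0.0002] [-0.0003  0.      0.0016]
```

```bash

python3 drive.py '0.008 0 -0.0002 0 0 0.0015;0.016 0 -0.0002 0 0 0.0015;0.024 0 -0.0002 0 0 0.0015;0.032 0 -0.0002 0 0 0.0015;0.041 0 -0.0002 0 0 0.0015' >/dev/null
python3 -c "
from h import *
st()"
python3 drive.py '0.007 0 0 0 0 0;0.014 0 0 0 0 0;0.021 0 0 0 0 0;0.028 0 0 0 0 0;0.035 0 0 0 0 0' >/dev/null
python3 -c "
from h import *
st();goto(.0596,.133)"
```

```text
s 0.1306 t 0.0000 z 0.1331 F [-0.2 -0.3 -3.4] M [-0.  -0.   0.1] grip 0.0626 clk 37.1
s 0.0959 t 0.0001 z 0.1331 F [-0.5  0.  -4.2] M [ 0. -0.  0.] grip 0.0627 clk 37.6
delta [ 0.0363 -0.0001  0.0001] [-0.0002  0.     -0.0016]
```

```bash

python3 drive.py '0.008 0 0 0 0 0;0.016 0 0 0 0 0;0.024 0 0 0 0 0;0.031 0 0 0 0 0;0.031 0 0 0 0 0' >/dev/null
python3 -c "
from h import *
st()"
python3 drive.py '0.001 0 0 0 0 0;0.002 0 0 0 0 0;0.003 0 0 0 0 0;0.004 0 0 0 0 0;0.004 0 0 0 0 0' >/dev/null
python3 -c "
from h import *
st()"
```

```text
s 0.0638 t 0.0002 z 0.1330 F [ 0.5  0.9 -3.6] M [ 0. -0. -0.] grip 0.0624 clk 38.1
s 0.0619 t 0.0001 z 0.1330 F [ 0.2 -2.8 -3.5] M [-0.6  0.   0. ] grip 0.0627 clk 38.6
```

```bash

python3 drive.py '0.001 0 0 0 0 0;0.002 0 0 0 0 0;0.002 0 0 0 0 0' >/dev/null
python3 -c "
from h import *
st()"
python3 drive.py '0.001 0 0 0 0 0;0.002 0 0 0 0 0;0.002 0 0 0 0 0' >/dev/null
python3 -c "
from h import *
st()"
```

```text
s 0.0604 t 0.0000 z 0.1331 F [-0.3 -5.3 -3. ] M [-1.   0.1 -0. ] grip 0.0627 clk 38.9
s 0.0603 t 0.0000 z 0.1331 F [-0.4 -9.  -1.2] M [-1.7  0.   0. ] grip 0.0628 clk 39.2
```

```bash

python3 drive.py '0 0 0.001 0 0 0;0 0 0.0015 0 0 0;0 0 0.0015 0 0 0' >/dev/null
python3 drive.py '0 0 0 0 0 0;0 0 0 0 0 0;0 0 0 0 0 0;0 0 0 0 0 0' 0.085 |tail -3
python3 drive.py '0 0 -0.04 0 0 0;0 0 -0.085 0 0 0;0 0 -0.13 0 0 0;-0.03 0 -0.14 0 0 0;-0.06 0 -0.14 0 0 0'|sed -n 2p
python3 drive.py '0 0 0 0 0 0;0 0 0 0 0 0' >/dev/null
python3 - <<'E'
from h import *
c,p,d=wrist('w19'); st()
D=np.load('pics/w19.npz'); X,uv=cloud(D,(170,0,350,290)); q=X[:,:2]-ROOT; s=q@AX;t=q@[.9902,.14]
m=(X[:,2]>.1085)&(X[:,2]<.1155)&(s>.001)&(s<.1)&(np.abs(t)<.015); print(np.histogram(s[m],np.arange(0,.09,.002))[0],"max",np.percentile(s[m],99.5),"top",np.percentile(X[m,2],98))
x=p[60:300,170:350]; cv2.imwrite('pics/c19.png',cv2.resize(x,None,fx=2.5,fy=2.5,interpolation=cv2.INTER_CUBIC))
E
```

```text
contact_force: [0.4, 0.2, -0.3]
grip_width: 0.0849
gripper_force: 0.0
tcp_pos: [0.6242, 0.163, 0.2747]
s 0.1166 t 0.0000 z 0.2715 F [0.2 0.4 0.4] M [ 0.  0. -0.] grip 0.0851 clk 40.65
[28 75 63 79 25  0  0 26 54 81 60 63 46 75 57 26 35 55 82 16 26 54 83 56
 66 81 55 30  2  0  0  3 16 81 70 55  0  0  0  0  0  0  0  0] max 0.07166308955181236 top 0.11139892799192083
```

View pics/c19.png

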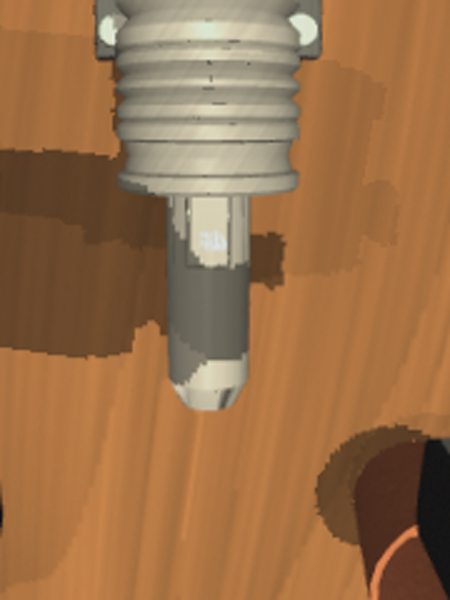

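The crop shows three rings stacked tight against the shoulder, with the outer face at 72 mm, as it must be. One last look from the top.

```bash
python3 - <<'E'
from h import *
p,d=cams.grab_frame("top"); cv2.imwrite('pics/top1.png',p)
E
```

```text
(no output)
```

View pics/top1.png

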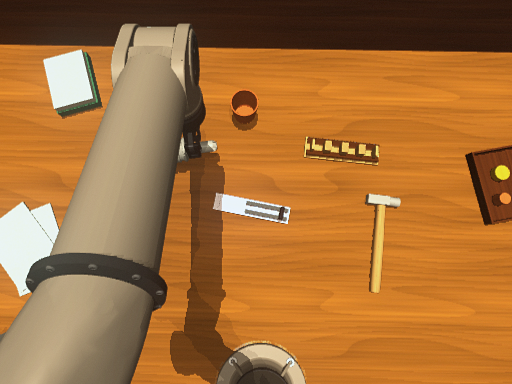

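The rack is empty at (342,150), the cup and hammer have not moved, and the ejector is back at rest.

```bash
python3 -c "
from bench import r, cams, get_obs
print(r.hand_in())"
```

```text
the job is handed in; nothing more can be done
None
```

The job is handed in: the slide was pushed to its stop and sprang back, the key lies flat in the slot, and all three rings from the rack are on the shaft over it, tight against the shoulder and each other (outer face measured at 72 mm).

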